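# Load a tube block into its carrier and the carrier into the dry-bath heater

### The job

With the blue carrier still standing on the bench, put the aluminium tube block into it, the orange key in the carrier's notch, so that it drops fully home. Then lift the loaded carrier as one unit, set it fully down in the heater's well, let go, and only then throw the heater's toggle switch right over to the other side to turn it on. Leave the sample bottles and the marker where they are.

Things in the scene. Friction and masses are not known exactly. Their poses are not given: they have to be found in the camera images.
- block: Loose aluminium tube block, 100 (x) x 42 (y) x 57 (z) mm, 0.3 kg (varies), two rows of dark tube holes on top. Origin: centre of its underside; z up. Starts upright on the bench.
- block_fin (a point): Middle of the black grip fin on top of the block, at (0, 0, 70) mm in the block's frame: 40 mm along x, 14 mm thick along y, from z = 57 to 83 mm.
- block_key (a point): Middle of the orange key on the block's +x end face, at (54, 0, 41) mm in the block's frame: 12 mm wide (y), stands out 8 mm, from z = 26 to 57 mm.
- carrier: Loose blue open-topped carrier, outside 118 (x) x 60 (y) x 62 (z) mm, 0.22 kg (varies); walls 4 mm, floor 5 mm. Origin: centre of its underside; z up. Starts upright and empty on the bench. Loaded, it can be gripped across its 60 mm width by the outside of the long walls; the fin then stands between the fingers, its top at z = 88 mm.
- carrier_pocket (a point): Centre of the pocket's floor, at (0, 0, 5) mm in the carrier's frame; home, the block's origin is here (2 mm play each side), x axes the same way, its top level with the rim. Pocket 110 (x) x 52 (y) mm at the rim, sloping in at 20 to 17 mm above its floor to 104 x 46 mm. The wrong way round the block stops about 35 mm too high.
- carrier_notch (a point): Middle of the notch for the key in the carrier's +x end wall, at (57, 0, 43) mm in the carrier's frame: 20 mm wide, open at the top, down to z = 25 mm.
- heater: Fixed white dry-bath heater, 200 (x) x 190 (y) mm, flat deck at z = 54 mm. Origin: centre of its underside; x away from its front, which has a dark display; z up.
- well (a point): Centre of the floor of the oblong well in the heater's deck, at (10, 35, 30) mm in the heater's frame, same axes. The well is 131 (x) x 73 (y) mm at the deck and slopes in between 20 and 16 mm above its floor to 123 x 65 mm (2.5 mm play round the carrier on each side); depth 24 mm below the deck. The carrier fits either way round; fully down its origin lies at this point and its rim stands 38 mm above the deck.
- switch (a joint): Toggle switch on the heater's deck, pivot at (0, -62, 76) mm in the heater's frame, axis along the heater's y: 0 rad = off, lever leaning 0.5 rad to the heater's -x (front); 1.0 rad = on, leaning 0.5 rad to its +x (back). It stays where it is left and moves with about 1 N at the tip; 0.8 or more counts as thrown over.
- switch_tip (a point): Centre of the red ball (26 mm across) at the end of the switch lever, 60 mm from the pivot.
- sample_20: Small white sample bottle with black cap, 37 mm across, 81 mm high; bystander. Origin: centre of its underside.
- sample_21: White sample bottle with black cap, 42 mm across, 93 mm high; bystander. Origin: centre of its underside.
- marker: Black marker lying on the bench, 133 mm long, 19 mm thick; bystander. Origin: underside of its middle.
Not all that is in view belongs to the job. Leave any brown or pink look-alike of the block alone.

How it is judged:
On the way, in this order (a step that is already met when the one before it is completed fails the run):
1. the block is fully home in the carrier while the carrier stands on the bench (z of block in the frame of carrier between 0.002 and 0.008 m and x of block in the frame of carrier between -0.006 and 0.006 m and y of block in the frame of carrier between -0.006 and 0.006 m and angle between the z axis of block and the z axis of carrier, either way round below 0.06 rad and height (world z) of carrier below 0.015 m and angle between carrier's own z axis and vertical below 0.06 rad), for 0.2 s.
2. the carrier is lifted clear of the bench with the block in it (z of block in the frame of carrier between 0.002 and 0.008 m and x of block in the frame of carrier between -0.006 and 0.006 m and y of block in the frame of carrier between -0.006 and 0.006 m and angle between the z axis of block and the z axis of carrier, either way round below 0.06 rad and height (world z) of carrier above 0.05 m), for 0.1 s.
3. the loaded carrier is fully down in the well and let go, the switch still off (z of block in the frame of carrier between 0.002 and 0.008 m and x of block in the frame of carrier between -0.006 and 0.006 m and y of block in the frame of carrier between -0.006 and 0.006 m and angle between the z axis of block and the z axis of carrier, either way round below 0.06 rad and z of carrier in the frame of well between -0.003 and 0.004 m and horizontal distance between carrier and well below 0.007 m and angle between carrier's own z axis and vertical below 0.05 rad and value of joint switch below 0.4 rad and contact force between carrier and the fingers below 0.1 N), for 0.2 s.
4. the switch is thrown (value of joint switch above 0.8 rad), for 0.2 s.
At the end, for the whole second after the job is handed in: The block is fully home in the carrier (its underside 2 to 8 mm above the carrier's, within 6 mm along and across, level with it to 0.06 rad), the carrier is fully down in the well (within 4 mm in height, 7 mm sideways, 0.05 rad of upright), both at rest, and the switch stands at 0.8 rad or more (z of block in the frame of carrier between 0.002 and 0.008 m and x of block in the frame of carrier between -0.006 and 0.006 m and y of block in the frame of carrier between -0.006 and 0.006 m and angle between the z axis of block and the z axis of carrier, either way round below 0.06 rad and z of carrier in the frame of well between -0.003 and 0.004 m and horizontal distance between carrier and well below 0.007 m and angle between carrier's own z axis and vertical below 0.05 rad and value of joint switch above 0.8 rad and linear speed of each of carrier, block below 0.02 m/s); the robot touches nothing.
It fails at once if a sample bottle or the marker is moved by more than 40 mm, or a bottle is tipped over (distance of any of sample_20, sample_21, marker from where it was at the start of the episode above 0.04 m or angle between any of sample_20, sample_21's own z axis and vertical above 0.6 rad).
It also fails if it takes over 72 s, if anything falls off the work surface, if the arm or the gripper's body presses on something with over 40 N, if the wrist force passes 120 N, or if a joint passes its speed limit or range.

### The arm

A 6-joint arm with a two-finger parallel gripper is mounted at the origin on a cart in front of the work surface, level with it; the furniture and walls round the work are solid. World frame = base frame: x ahead of the robot, y to its left, z up, the work surface at z = 0. Lengths are in m, angles in rad, forces in N, time in s.
With the tool pointing down it reaches from about 0.4 to 0.825 m from the base axis. Payload 7 kg.
Tool frame: the origin (TCP) lies at the very end of the fingers, on their centre line; the grasp point (between the pads) lies 19 mm behind it (env.hold_point_z is the distance from the TCP to the grasp point, in m); z points along the fingers, y is the line along which they close (so a half turn about z gives the same grasp; the last joint's range is limited). The gripper opens to 88 mm and grips with 3 to 60 N. Pads are 19 mm wide; open, the fingers measure 130 mm over their backs; the gripper's body (78 mm by 193 mm) begins 47 mm behind the grasp point.
Start: joints at [1.569, 0.359, 0.012, 0, -1.224, -0.288], TCP at [0.193, 0.647, 0.227] pointing down, gripper open.
Joint ranges: [-3.07, 3.07], [-1.43, 2.12], [-1.02, 1.25], [-3.03, 1.67], [-3.05, -0], [-3.03, 3.03]. Speed limits (rad/s): [2.39, 2.39, 3.01, 3.14, 3.14, 3.14].

### API

Orientations are given as a rotation vector (axis times angle).
In Python, from plant import env gives the robot as it stands.
- The arm moves only by the tool step_arm, never from a script. Its argument "motion" is a list of rows, each a list of 7 numbers: the shift along the tool's x, y, z scaled (see below), then the turn, a rotation vector about the tool's x, y, z scaled (see below), then the closure, from 0 (fully open) to 1 (shut). A call has 1 to 20 rows; each row is the pose to reach, as a shift and turn from the pose commanded when the call began, along the tool's axes at that moment; what a row does not reach only later rows make up. The controller multiplies each number of a shift by 0.3 m and each number of a turn by 30 degrees. A row lasts 1/10 s, in which the tool goes at most 50 mm and 8.59 degrees, less where a joint would pass 70% of its speed; a pose out of reach is approached as far as the arm can. A call with a number of a shift or a turn outside -1 to 1 is refused whole. A call with a gripper value outside its range is refused whole. The fingers move at their own pace and stop on an object; "grip_force" is the grip in N (left out, the last holds). Time passes only in rows, so rows that repeat a pose let the fingers close. It gives the time, the measured TCP pose, the force, the opening and the grip force at its end, in the units of the state.
- env.get_obs(): the state, without advancing time (a new reading comes with each control period).
- env.read_camera(name): name is "side" or "top"; returns the picture (400x640x3 uint8, red, green, blue); there is no depth.
- env.camera_params(name): a dict with "mtx" (3x3 intrinsics, pixels), "R" (3x3) and "t" (3): a world point X has camera coordinates R X + t. Camera axes: x right, y down, z forward; pixel columns grow to the right and rows downward; lengths in m; the calibration is good to about 2 mm. A picture is of the moment at which its call begins. camera_params takes no time and is no camera call.
- env.close_job(): hands the job in; it is judged then, once.
The state is a dict: "time": time; "joint_pos": joint angles; "qd": joint speeds; "joint_efforts": joint torques, N m; "ee_pos": TCP position; "eef_rot": TCP orientation; "force": force on the tool from outside, world axes, zero at the start; "ft_torque": the same for the moment, N m; "gripper_width": finger opening in m; "gripper_force": force on a finger pad.
Only numpy, scipy, OpenCV 4.12 (cv2) and the standard library are available. Lean on these libraries where they do the work, as an engineer would, in place of code of your own. Each camera call takes 0.05 s, during which the arm holds its last target. There are 200 camera calls.

## Working session

There is one attempt and no reset: what is moved stays moved. The work goes in short steps, Python scripts to look and compute and a tool call to move; the robot and the scene stay as the last step left them, time stands still between calls to the robot, and variables do not carry over. Pictures are saved under pics/ and viewed, at most 12 in all, crops included, and the job is handed in when it is done.

Besides the shell and the picture viewer there is one more tool, called after "Call:" by a JSON object that holds its "fn" and its "kwargs". step_arm: Moves the arm, as the interface text tells. Its arguments: {"type":"object","properties":{"motion":{"type":"array"},"grip_force":{"type":"number"}},"required":["motion"]}

```bash
mkdir -p pics; python3 - <<'E'
from plant import env
import cv2
for n in("side","top"):
    im=env.read_camera(n); cv2.imwrite(f"pics/{n}0.png",im[:,:,::-1]); p=env.camera_params(n); print(n,p)
o=env.get_obs(); print(o)
E
```

```text
side {'mtx': array([[458.6554138 ,   0.        , 320.15305807],
       [  0.        , 458.6554138 , 201.11406139],
       [  0.        ,   0.        ,   1.        ]]), 'R': array([[-0.99238745, -0.12089228,  0.02349906],
       [-0.09261522,  0.60681596, -0.78942815],
       [ 0.08117616, -0.78559496, -0.61339301]]), 't': array([0.5394495 , 0.10875135, 1.24036239])}
top {'mtx': array([[501.13677807,   0.        , 312.64982605],
       [  0.        , 501.13677807, 204.38253423],
       [  0.        ,   0.        ,   1.        ]]), 'R': array([[ 0.00240461, -0.9999886 ,  0.00412621],
       [-0.9918127 , -0.00291174, -0.12766786],
       [ 0.12767842, -0.00378544, -0.99180839]]), 't': array([0.04333738, 0.56549918, 1.24901078])}
{'time': 0.1, 'joint_pos': array([ 1.56911195e+00,  3.59294714e-01,  1.11860294e-02, -3.16747050e-04,
       -1.22410419e+00, -2.88077765e-01]), 'qd': array([-2.58511834e-05, -1.86816136e-03,  2.12772931e-03,  1.97034355e-03,
       -7.77667299e-05,  1.10018626e-03]), 'joint_efforts': array([-1.01156464e-03, -5.84160304e+01,  2.93747413e+01,  7.01548621e+00,
        1.00908711e-02, -5.16737475e-05]), 'ee_pos': array([0.1927765 , 0.64644407, 0.22574366]), 'eef_rot': array([ 3.10722458e+00, -4.53525621e-01, -1.45426720e-04]), 'force': array([-0.29066845, -0.32191019, -1.04262794]), 'ft_torque': array([ 0.00517743,  0.00531412, -0.02848073]), 'gripper_force': 0.0, 'gripper_width': 0.08775138495989507}
```

View pics/side0.png

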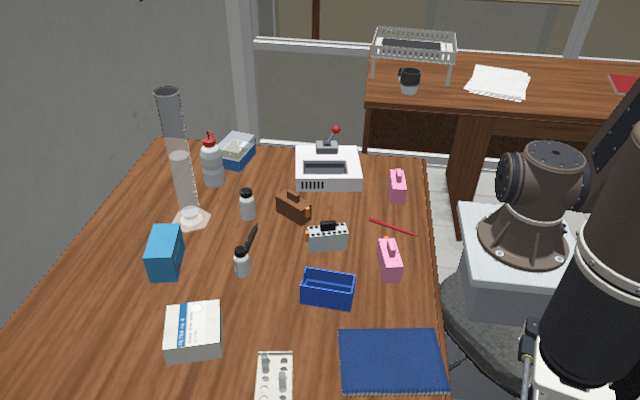

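View pics/top0.png

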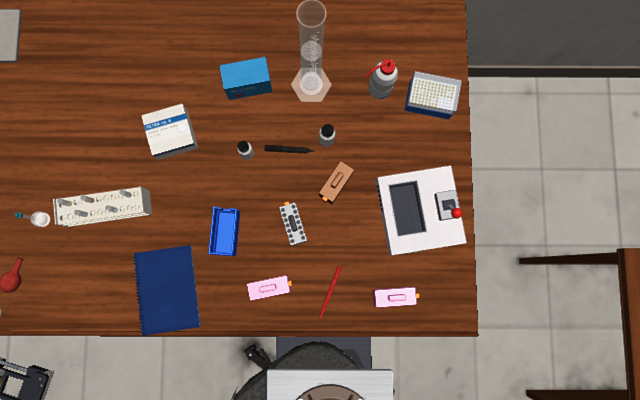

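Side view: the grey block is at (327,236) with its orange key to the left. The carrier is at (328,289), and the heater at (328,168) with the red toggle ball at (336,129). Top view: block (292,223) with the key at its upper end (287,203), carrier (224,231), heater (422,210), ball (457,212). I'll zoom in.

```bash
python3 - <<'E'
import cv2,numpy as np
t=cv2.imread("pics/top0.png"); s=cv2.imread("pics/side0.png")
a=cv2.resize(t[180:280,190:320],None,fx=6,fy=6,interpolation=cv2.INTER_CUBIC); cv2.imwrite("pics/c1.png",a)
a=cv2.resize(s[120:320,285:375],None,fx=6,fy=6,interpolation=cv2.INTER_CUBIC)
b=np.hstack([cv2.resize(t[155:265,370:475],(420,440),interpolation=cv2.INTER_CUBIC),cv2.resize(s[215:315,290:365],(330,440),interpolation=cv2.INTER_CUBIC)]);cv2.imwrite("pics/c2.png",b)
E
```

```text
(no output)
```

View pics/c1.png

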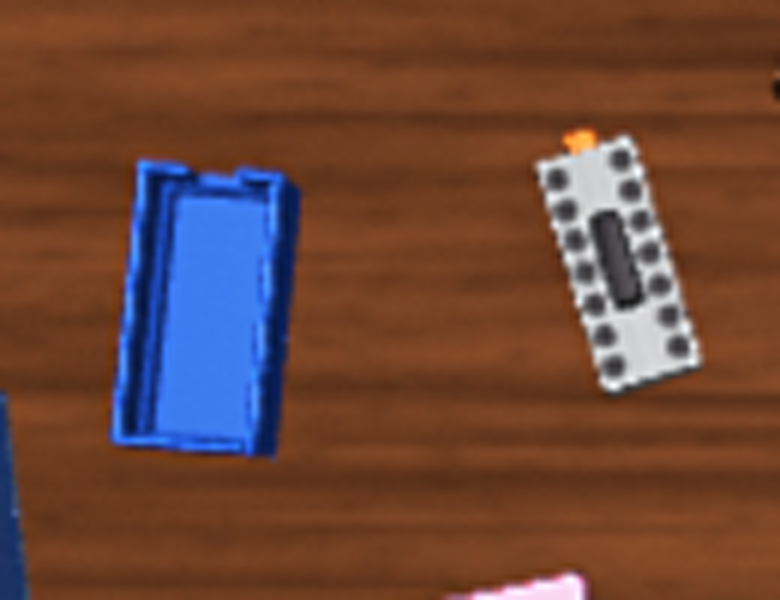

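View pics/c2.png

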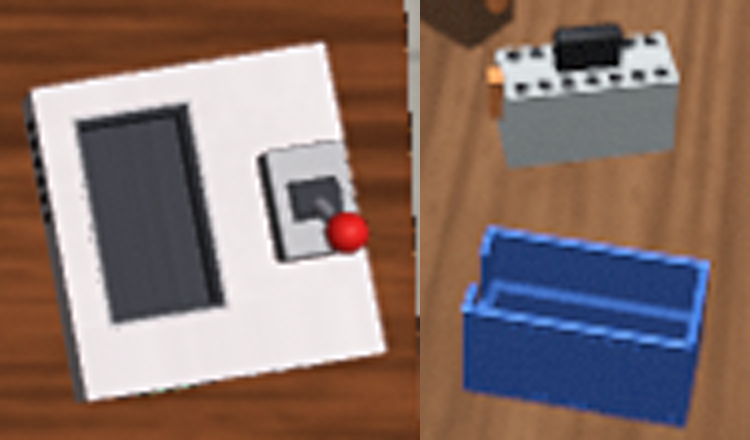

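c1 shows the carrier notch at the upper end, near (218,178), and the block key at its upper end, (580,140). Both +x axes therefore point roughly to world +x. c2 shows the lever leaning toward the heater's front (image down), with the well on the heater's left.

```bash
cat > h.py <<'E'
import cv2,numpy as np
from plant import env
P={n:env.camera_params(n) for n in("side","top")}
def ray(n,uv,z):
    p=P[n];uv=np.atleast_2d(np.array(uv,float))
    d=np.c_[uv,np.ones(len(uv))]@np.linalg.inv(p["mtx"]).T@p["R"]; c=-p["R"].T@p["t"]
    return (c+d*((z-c[2])/d[:,2])[:,None])[:,:2]
def proj(n,X):
    p=P[n];q=p["mtx"]@(p["R"]@np.array(X,float)+p["t"]);return q[:2]/q[2]
def big(mask,roi):
    m=np.zeros_like(mask);x0,y0,x1,y1=roi;m[y0:y1,x0:x1]=mask[y0:y1,x0:x1]
    c,_=cv2.findContours(m,cv2.RETR_EXTERNAL,cv2.CHAIN_APPROX_NONE)
    return max(c,key=cv2.contourArea)[:,0]
def rect(n,c,z):
    w=ray(n,cv2.convexHull(c.astype(np.int32))[:,0],z)*1000
    (cx,cy),(a,b),t=cv2.minAreaRect(w.astype(np.float32))
    if a<b:a,b,t=b,a,t+90
    t=(t+90)%180-90
    return np.round([cx,cy,a,b,t],1)
E
python3 - <<'E'
from h import *
t=cv2.imread("pics/top0.png");h=cv2.cvtColor(t,cv2.COLOR_BGR2HSV);H,S,V=[h[:,:,i] for i in range(3)]
u=lambda m:m.astype(np.uint8)*255
for v in(120,160,190):print("block",v,rect("top",big(u((S<60)&(V>v)),(275,195,315,250)),.057))
c=big(u((H>8)&(H<20)&(S>150)&(V>200)),(280,195,295,210));print("key",ray("top",c.mean(0),.05)*1000)
c=big(u((V<90)&(S<80)),(285,212,300,233));print("fin",rect("top",c,.083))
for v in(90,120,140,160):
  c=big(u((H>100)&(H<130)&(S>100)&(V>v)),(205,195,243,262));print("carr",v,rect("top",c,.062))
print("carr eye",ray("top",np.array([[137,160],[283,172],[258,452],[112,441]])/6+[190,180]-.4,.062)*1000)
print("heat",rect("top",big(u((S<40)&(V>200)),(370,155,475,265)),.054))
print("well",rect("top",big(u((V<140)&(S<80)),(383,175,427,240)),.054))
m=u(((H<6)|(H>174))&(S>150)&(V>120));c=big(m,(448,200,470,225))
p1=cv2.minEnclosingCircle(c)[0];print("ball",p1,ray("top",p1,.129)*1000)
s=cv2.imread("pics/side0.png");h=cv2.cvtColor(s,cv2.COLOR_BGR2HSV)
m=u(((h[:,:,0]<6)|(h[:,:,0]>174))&(h[:,:,1]>150));p=cv2.minEnclosingCircle(big(m,(325,120,345,140)))[0]
print("side",ray("side",p,.129)*1000)
# carrier, side view rim corners by eye; block top
E=np.array([[488,230],[708,262],[690,340],[468,300]],float)
print(ray("side",np.c_[(E[:,0]-420)/4.4+290,E[:,1]/4.4+215],.062)*1000)
E
```

```text
block 120 [514.6  94.9  99.8  42.9  16.9]
block 160 [496.6  89.6  61.3  41.3  17.3]
block 190 [483.9  85.9  40.3  34.3 -72.8]
key [[567.50763713 111.96017908]]
fin [513.6  95.1  40.   12.1  16.3]
carr 90 [495.2 268.2 118.2  64.3  -4.3]
carr 120 [495.3 269.4 117.8  61.8  -4.4]
carr 140 [495.2 269.6 117.3  61.2  -4.4]
carr 160 [495.3 269.6 117.1  60.8  -4.4]
carr eye [[556.54969657 296.39882344]
 [551.67237479 235.26976567]
 [435.13953034 243.06002893]
 [439.51167351 303.45437405]]
heat [ 550.6 -229.9  199.5  189.7    9.3]
well [ 555.6 -193.8  131.    73.     9.4]
ball (456.8636474609375, 212.18182373046875) [[ 535.75304047 -297.46775356]]
side [[ 534.95991684 -304.97510938]]
[[550.36610791 237.51137627]
 [434.23132042 243.72154317]
 [439.94531831 297.53114766]
 [553.27138196 287.14242447]]
```

Sizes fit well (heater 199.5x189.7, well 131x73). One hazard: with the tool vertical, the gripper body would overlap the toggle ball's top when setting down. I'll grip the carrier with the tool tilted 15° so the body leans away from the ball.

```bash
cat > go.py <<'E'
import sys,numpy as np
from plant import env
from scipy.spatial.transform import Rotation as R
# go.py x y z(mm) yaw tilt(deg): prints move numbers (tool axes, scaled), chained for several targets
o=env.get_obs();p=o["ee_pos"]*1000;r=R.from_rotvec(o["eef_rot"])
print("t",round(o["time"],2),"at",p.round(1),"rot",(r*R.from_euler("x",-180,degrees=True)).as_euler("ZYX",degrees=True).round(1),"w",round(o["gripper_width"],4),"gf",round(o["gripper_force"],1),"F",o["force"].round(1),"q",o["joint_pos"].round(2))
for a in sys.argv[1:]:
    x,y,z,yaw,tilt=map(float,a.split(","))
    q=R.from_euler("ZYX",[yaw,tilt,180],degrees=True)
    print((r.inv().apply(np.array([x,y,z])-p)/300).round(3),((r.inv()*q).as_rotvec(degrees=True)/30).round(3))
E
python3 go.py 360,370,225,0,0
```

```text
t 0.1 at [192.8 646.4 225.7] rot [-16.6  -0.   -0.1] w 0.0878 gf 0.0 F [-0.3 -0.3 -1. ] q [ 1.57  0.36  0.01 -0.   -1.22 -0.29]
[0.798 0.724 0.004] [ 0.003  0.    -0.554]
```

Call:
{"fn": "step_arm", "kwargs": {"motion": [[0.798, 0.724, 0.004, 0, 0, -0.55, 0.5], [0.798, 0.724, 0.004, 0, 0, -0.55, 0.5], [0.798, 0.724, 0.004, 0, 0, -0.55, 0.5], [0.798, 0.724, 0.004, 0, 0, -0.55, 0.5], [0.798, 0.724, 0.004, 0, 0, -0.55, 0.5], [0.798, 0.724, 0.004, 0, 0, -0.55, 0.5], [0.798, 0.724, 0.004, 0, 0, -0.55, 0.5], [0.798, 0.724, 0.004, 0, 0, -0.55, 0.5], [0.798, 0.724, 0.004, 0, 0, -0.55, 0.5]]}}

```text
time: 1.0
ee_pos: [0.3605, 0.3699, 0.2254]
eef_rot: [-3.141, 0.005, 0.0]
force: [0.5, 0.8, 0.9]
gripper_width: 0.0437
gripper_force: 0.0
```

```bash
python3 go.py 514.5,95,150,16.8,0
```

```text
t 1.0 at [360.5 369.9 225.4] rot [-0.2  0.   0. ] w 0.0437 gf 0.0 F [0.5 0.8 0.9] q [ 1.18  0.1  -0.33 -0.   -1.14  0.39]
[0.516 0.915 0.251] [-0.    -0.    -0.566]
```

Call:
{"fn": "step_arm", "kwargs": {"motion": [[0.516, 0.915, 0.251, 0, 0, -0.566, 0.5], [0.516, 0.915, 0.251, 0, 0, -0.566, 0.5], [0.516, 0.915, 0.251, 0, 0, -0.566, 0.5], [0.516, 0.915, 0.251, 0, 0, -0.566, 0.5], [0.516, 0.915, 0.251, 0, 0, -0.566, 0.5], [0.516, 0.915, 0.251, 0, 0, -0.566, 0.5], [0.516, 0.915, 0.251, 0, 0, -0.566, 0.5], [0.516, 0.915, 0.251, 0, 0, -0.566, 0.5], [0.516, 0.915, 0.251, 0, 0, -0.566, 0.5], [0.516, 0.915, 0.251, 0, 0, -0.566, 0.5]]}}

```text
time: 2.0
ee_pos: [0.5145, 0.0967, 0.1501]
eef_rot: [-3.107, -0.463, -0.0]
force: [-0.6, 0.6, -1.0]
gripper_width: 0.0441
gripper_force: 0.0
```

```bash
python3 go.py 514.5,95,60,16.8,0
```

```text
t 2.0 at [514.5  96.7 150.1] rot [16.9 -0.   0. ] w 0.0441 gf 0.0 F [-0.6  0.6 -1. ] q [ 0.56  0.18 -0.43 -0.   -0.97  1.31]
[-0.002  0.005  0.3  ] [-0.    -0.     0.005]
```

Call:
{"fn": "step_arm", "kwargs": {"motion": [[0, 0.003, 0.1, 0, 0, 0, 0.5], [0, 0.003, 0.2, 0, 0, 0, 0.5], [0, 0.003, 0.3, 0, 0, 0, 0.5], [0, 0.003, 0.3, 0, 0, 0, 0.5], [0, 0.003, 0.3, 0, 0, 0, 0.5], [0, 0.003, 0.3, 0, 0, 0, 1], [0, 0.003, 0.3, 0, 0, 0, 1], [0, 0.003, 0.3, 0, 0, 0, 1], [0, 0.003, 0.3, 0, 0, 0, 1], [0, 0.003, 0.3, 0, 0, 0, 1], [0, 0.003, 0.3, 0, 0, 0, 1]], "grip_force": 30}}

```text
time: 3.1
ee_pos: [0.5149, 0.0945, 0.0603]
eef_rot: [-3.108, -0.461, -0.0]
force: [-0.6, -0.4, 3.2]
gripper_width: 0.0141
gripper_force: 30.0
```

```bash
python3 go.py 514.5,95,170,16.8,0
```

```text
t 3.1 at [514.9  94.5  60.3] rot [16.9 -0.  -0. ] w 0.0141 gf 30.0 F [-0.6 -0.4  3.2] q [ 0.56  0.29 -0.53  0.   -0.75  1.31]
[-0.001 -0.002 -0.366] [ 0.    -0.     0.002]
```

Width 14 mm: the fin is held. Next I lift straight up, then look.

Call:
{"fn": "step_arm", "kwargs": {"motion": [[0, 0, -0.08, 0, 0, 0, 1], [0, 0, -0.2, 0, 0, 0, 1], [0, 0, -0.3, 0, 0, 0, 1], [0, 0, -0.37, 0, 0, 0, 1], [0, 0, -0.37, 0, 0, 0, 1]]}}

```text
time: 3.6
ee_pos: [0.5161, 0.0952, 0.1737]
eef_rot: [-3.106, -0.461, -0.007]
force: [1.3, 0.3, -3.1]
gripper_width: 0.0137
gripper_force: 30.0
```

```bash
python3 go.py 495.5,269.6,170,-4.4,0; python3 - <<'E'
from h import *
for n,(x0,y0) in (("top",(200,150)),("side",(250,160))):
    im=env.read_camera(n); cv2.imwrite(f"pics/{n}1.png",im[:,:,::-1])
a=[cv2.resize(cv2.imread(f"pics/{n}1.png")[y0:y0+160,x0:x0+130],None,fx=3,fy=3,interpolation=cv2.INTER_CUBIC) for n,(x0,y0) in (("top",(200,150)),("side",(260,150)))]
cv2.imwrite("pics/c3.png",np.hstack(a))
E
```

```text
t 3.6 at [516.1  95.2 173.7] rot [16.9 -0.3  0.1] w 0.0137 gf 30.0 F [ 1.3  0.3 -3.1] q [ 0.56  0.15 -0.4   0.   -1.02  1.31]
[ 0.103 -0.576  0.013] [-0.003 -0.009  0.709]
```

View pics/c3.png

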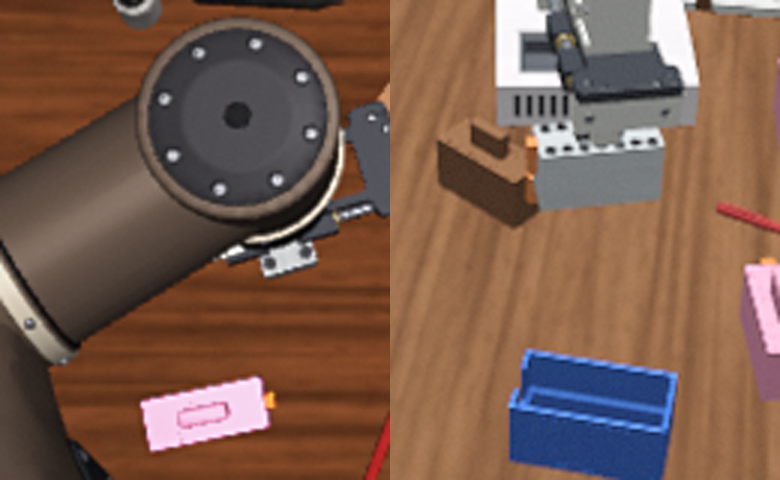

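c3 shows the block hanging level under the gripper with its key to the left, and the carrier undisturbed in the side view near (590,420) of the crop. I'll move over the carrier.

Call:
{"fn": "step_arm", "kwargs": {"motion": [[0.02, -0.1, 0.013, 0, 0, 0.12, 1], [0.05, -0.25, 0.013, 0, 0, 0.3, 1], [0.075, -0.4, 0.013, 0, 0, 0.5, 1], [0.095, -0.52, 0.013, 0, -0.005, 0.65, 1], [0.103, -0.576, 0.013, 0, -0.009, 0.71, 1], [0.103, -0.576, 0.013, 0, -0.009, 0.71, 1], [0.103, -0.576, 0.013, 0, -0.009, 0.71, 1], [0.103, -0.576, 0.013, 0, -0.009, 0.71, 1]]}}

```text
time: 4.5
ee_pos: [0.4937, 0.2678, 0.1659]
eef_rot: [3.137, -0.121, -0.01]
force: [0.4, -0.2, -2.3]
gripper_width: 0.014
gripper_force: 30.0
```

```bash
python3 go.py 495.3,269,90,-4.4,0 495.3,269,64,-4.4,0; python3 - <<'E'
from h import *
im=env.read_camera("side"); cv2.imwrite("pics/side2.png",im[:,:,::-1])
cv2.imwrite("pics/c4.png",cv2.resize(im[200:320,260:400,::-1],None,fx=5,fy=5,interpolation=cv2.INTER_CUBIC))
h=cv2.cvtColor(im,cv2.COLOR_RGB2HSV);H,S,V=[h[:,:,i] for i in range(3)]
# expected key outer-top corners and block top/bottom corners, from TCP
o=env.get_obs();p=o["ee_pos"];a=np.radians(-4.4)
f=lambda x,y,z:proj("side",[p[0]+(x*np.cos(a)-y*np.sin(a))/1000,p[1]+(x*np.sin(a)+y*np.cos(a))/1000,p[2]-.060+z/1000]).round(1)
for q in((50,21,57),(-50,21,57),(50,21,0),(-50,21,0)):print(q,f(*q),((f(*q)-[260,200])*5).round())
E
```

```text
t 4.5 at [493.7 267.8 165.9] rot [-4.4  0.4 -0.1] w 0.014 gf 30.0 F [ 0.4 -0.2 -2.3] q [ 0.84  0.23 -0.32 -0.   -1.03  0.65]
[ 0.007 -0.005  0.253] [ 0.005  0.012 -0.001]
[ 0.007 -0.005  0.34 ] [ 0.005  0.012 -0.001]
(50, 21, 57) [304.7 249.9] [223. 250.]
(-50, 21, 57) [351.9 257.4] [459. 287.]
(50, 21, 0) [304.6 268.9] [223. 344.]
(-50, 21, 0) [350.2 276.4] [451. 382.]
```

View pics/c4.png

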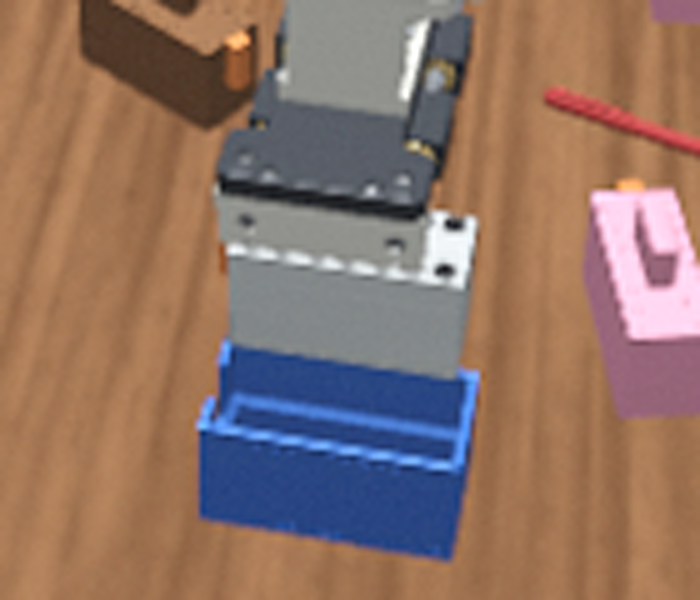

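```bash
python3 - <<'E'
from h import *
a=np.radians(-4.4)
f=lambda x,y,z:((proj("side",[.4953+(x*np.cos(a)-y*np.sin(a))/1000,.2696+(x*np.sin(a)+y*np.cos(a))/1000,z/1000])-[260,200])*5).round()
for q in((59,30,62),(-59,30,62),(59,-30,62),(-59,-30,62),(59,30,0),(-59,30,0)):print(q,f(*q))
E
```

```text
(59, 30, 62) [195. 428.]
(-59, 30, 62) [458. 473.]
(59, -30, 62) [225. 332.]
(-59, -30, 62) [477. 374.]
(59, 30, 0) [195. 520.]
(-59, 30, 0) [449. 564.]
```

Relative to the carrier, the block sits about 2 mm toward -x, so I correct by +1.5 mm while descending.

Call:
{"fn": "step_arm", "kwargs": {"motion": [[0.01, -0.005, 0.0, 0.005, 0.012, 0, 1], [0.01, -0.005, 0.06, 0.005, 0.012, 0, 1], [0.01, -0.005, 0.13, 0.005, 0.012, 0, 1], [0.01, -0.005, 0.18, 0.005, 0.012, 0, 1], [0.01, -0.005, 0.22, 0.005, 0.012, 0, 1], [0.01, -0.005, 0.25, 0.005, 0.012, 0, 1], [0.01, -0.005, 0.25, 0.005, 0.012, 0, 1]]}}

```text
time: 5.25
ee_pos: [0.4967, 0.2695, 0.0911]
eef_rot: [-3.139, 0.122, -0.001]
force: [-0.4, 0.0, -3.5]
gripper_width: 0.0134
gripper_force: 30.0
```

```bash
python3 go.py 496.8,269,65.5,-4.4,0
```

```text
t 5.25 at [496.7 269.5  91.1] rot [-4.5 -0.   0. ] w 0.0134 gf 30.0 F [-0.4  0.  -3.5] q [ 0.84  0.31 -0.41  0.   -0.86  0.65]
[0.001 0.002 0.085] [-0.001 -0.001 -0.002]
```

No contact so far, and the block is well inside the pocket. I'll finish the descent.

Call:
{"fn": "step_arm", "kwargs": {"motion": [[0, 0, 0.02, 0, 0, 0, 1], [0, 0, 0.04, 0, 0, 0, 1], [0, 0, 0.055, 0, 0, 0, 1], [0, 0, 0.07, 0, 0, 0, 1], [0, 0, 0.078, 0, 0, 0, 1], [0, 0, 0.084, 0, 0, 0, 1], [0, 0, 0.084, 0, 0, 0, 1], [0, 0, 0.084, 0, 0, 0, 1]]}}

```text
time: 6.05
ee_pos: [0.4971, 0.2703, 0.0671]
eef_rot: [-3.137, 0.121, -0.003]
force: [0.4, -0.7, -3.3]
gripper_width: 0.0137
gripper_force: 30.0
```

```bash
python3 go.py 496.8,269,65.5,-4.4,0
```

```text
t 6.05 at [497.1 270.3  67.1] rot [-4.4 -0.1  0.1] w 0.0137 gf 30.0 F [ 0.4 -0.7 -3.3] q [ 0.84  0.33 -0.43  0.   -0.8   0.65]
[-0.001  0.004  0.005] [-0.004 -0.004 -0.001]
```

Call:
{"fn": "step_arm", "kwargs": {"motion": [[0, 0.002, 0.005, 0, 0, 0, 1], [0, 0.002, 0.005, 0, 0, 0, 1], [0, 0.002, 0.005, 0, 0, 0, 0.6], [0, 0.002, 0.005, 0, 0, 0, 0.6], [0, 0.002, 0.005, 0, 0, 0, 0.6], [0, 0.002, 0, 0, 0, 0, 0.5], [0, 0, -0.08, 0, 0, 0, 0], [0, 0, -0.2, 0, 0, 0, 0], [0, 0, -0.3, 0, 0, 0, 0], [0, 0, -0.3, 0, 0, 0, 0]]}}

```text
time: 7.05
ee_pos: [0.4991, 0.2718, 0.1619]
eef_rot: [-3.132, 0.12, -0.012]
force: [0.4, -0.0, 0.2]
gripper_width: 0.0696
gripper_force: 0.0
```

```bash
python3 go.py 470,269,160,-4.4,15; python3 - <<'E'
from h import *
im=env.read_camera("side")
cv2.imwrite("pics/c5.png",cv2.resize(im[200:320,260:400,::-1],None,fx=5,fy=5,interpolation=cv2.INTER_CUBIC))
E
```

```text
t 7.05 at [499.1 271.8 161.9] rot [-4.4 -0.4  0.4] w 0.0696 gf 0.0 F [ 0.4 -0.   0.2] q [ 0.84  0.23 -0.33  0.   -1.    0.65]
[-0.096  0.017  0.005] [-0.014 -0.514  0.003]
```

View pics/c5.png

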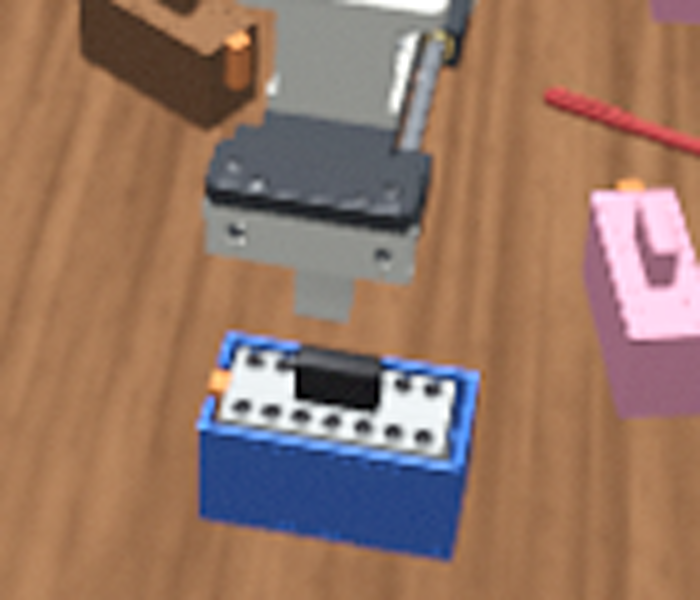

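c5 shows the block flush with the rim, the orange key in the notch at (218,381), and the carrier unmoved. Next is the tilted approach to the carrier.

```bash
python3 go.py 495.5,269.6,130,-4.4,15 495.5,269.6,36,-4.4,15
```

```text
t 7.1 at [497.9 271.1 159.5] rot [-4.4 -0.3  0.3] w 0.0737 gf 0.0 F [ 0.1  0.4 -0.6] q [ 0.84  0.23 -0.33  0.   -1.    0.65]
[-0.008  0.006  0.098] [-0.011 -0.51   0.001]
[-0.01   0.008  0.412] [-0.011 -0.51   0.001]
```

Call:
{"fn": "step_arm", "kwargs": {"motion": [[-0.004, 0, 0.03, 0, -0.25, 0, 0], [-0.008, 0, 0.098, 0, -0.51, 0, 0], [-0.008, 0, 0.098, 0, -0.51, 0, 0], [-0.008, 0, 0.098, 0, -0.51, 0, 0], [-0.008, 0, 0.098, 0, -0.51, 0, 0]]}}

```text
time: 7.6
ee_pos: [0.4944, 0.27, 0.1276]
eef_rot: [-3.101, 0.119, 0.412]
force: [0.1, 0.3, -0.3]
gripper_width: 0.0876
gripper_force: 0.0
```

```bash
python3 go.py 495.5,269.6,36,-4.4,15
```

```text
t 7.6 at [494.4 270.  127.6] rot [-4.4 15.1  0.1] w 0.0876 gf 0.0 F [ 0.1  0.3 -0.3] q [ 0.71  0.4  -0.11 -0.2  -1.25  0.86]
[0.083 0.002 0.294] [-0.002  0.004 -0.   ]
```

Call:
{"fn": "step_arm", "kwargs": {"motion": [[0.028, 0, 0.1, 0, 0, 0, 0], [0.056, 0.001, 0.2, 0, 0, 0, 0], [0.077, 0.002, 0.27, 0, 0, 0, 0], [0.083, 0.002, 0.294, 0, 0, 0, 0], [0.083, 0.002, 0.294, 0, 0, 0, 0], [0.083, 0.002, 0.294, 0, 0, 0, 0], [0.083, 0.002, 0.294, 0, 0, 0, 1], [0.083, 0.002, 0.294, 0, 0, 0, 1], [0.083, 0.002, 0.294, 0, 0, 0, 1], [0.083, 0.002, 0.294, 0, 0, 0, 1], [0.083, 0.002, 0.294, 0, 0, 0, 1], [0.083, 0.002, 0.294, 0, 0, 0, 1], [0.083, 0.002, 0.294, 0, 0, 0, 1]], "grip_force": 45}}

```text
time: 8.9
ee_pos: [0.4955, 0.2698, 0.0362]
eef_rot: [-3.1, 0.119, 0.413]
force: [-0.0, -0.3, 4.9]
gripper_width: 0.0598
gripper_force: 45.0
```

```bash
python3 go.py 495.5,269.6,150,-4.4,15
```

```text
t 8.9 at [495.5 269.8  36.2] rot [-4.4 15.2  0.1] w 0.0598 gf 45.0 F [-0.  -0.3  4.9] q [ 0.71  0.5  -0.19 -0.21 -1.08  0.91]
[-0.099 -0.    -0.366] [-0.003  0.007  0.   ]
```

Carrier gripped at 59.8 mm. Lifting straight up.

Call:
{"fn": "step_arm", "kwargs": {"motion": [[-0.01, 0, -0.037, 0, 0, 0, 1], [-0.03, 0, -0.11, 0, 0, 0, 1], [-0.06, 0, -0.22, 0, 0, 0, 1], [-0.09, 0, -0.33, 0, 0, 0, 1], [-0.107, 0, -0.395, 0, 0, 0, 1], [-0.107, 0, -0.395, 0, 0, 0, 1], [-0.107, 0, -0.395, 0, 0, 0, 1]]}}

```text
time: 9.6
ee_pos: [0.4948, 0.2695, 0.1579]
eef_rot: [-3.099, 0.12, 0.415]
force: [-0.6, -0.6, -6.0]
gripper_width: 0.0594
gripper_force: 45.0
```

```bash
python3 go.py 530,40,160,2.5,15; python3 - <<'E'
from h import *
im=env.read_camera("side")
cv2.imwrite("pics/c6.png",cv2.resize(im[160:320,260:400,::-1],None,fx=3.7,fy=3.7,interpolation=cv2.INTER_CUBIC))
E
```

```text
t 9.6 at [494.8 269.5 157.9] rot [-4.4 15.3  0.1] w 0.0594 gf 45.0 F [-0.6 -0.6 -6. ] q [ 0.71  0.37 -0.08 -0.2  -1.31  0.85]
[ 0.168  0.754 -0.054] [-0.064  0.008 -0.223]
```

View pics/c6.png

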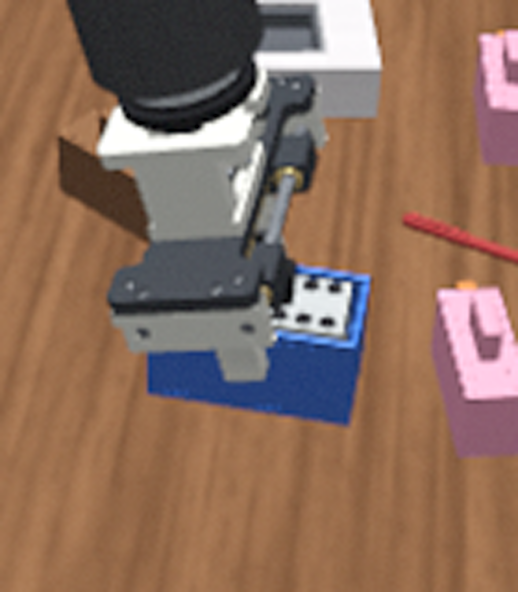

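c6 shows the loaded carrier lifted with its bottom edge at the same slope as before, so it is level. I'll carry it across in two stages.

Call:
{"fn": "step_arm", "kwargs": {"motion": [[0.015, 0.06, -0.005, -0.005, 0, -0.02, 1], [0.04, 0.18, -0.013, -0.015, 0, -0.053, 1], [0.073, 0.33, -0.023, -0.028, 0.003, -0.097, 1], [0.107, 0.48, -0.034, -0.04, 0.005, -0.142, 1], [0.134, 0.6, -0.043, -0.051, 0.006, -0.178, 1], [0.156, 0.7, -0.05, -0.06, 0.007, -0.207, 1], [0.168, 0.754, -0.054, -0.064, 0.008, -0.223, 1], [0.168, 0.754, -0.054, -0.064, 0.008, -0.223, 1], [0.168, 0.754, -0.054, -0.064, 0.008, -0.223, 1]]}}

```text
time: 10.55
ee_pos: [0.5299, 0.0397, 0.159]
eef_rot: [3.107, 0.066, -0.412]
force: [-0.4, -0.2, -6.1]
gripper_width: 0.0594
gripper_force: 45.0
```

```bash
python3 go.py 555.2,-193.8,160,9.4,15
```

```text
t 10.55 at [529.9  39.7 159. ] rot [ 2.4 15.1 -0. ] w 0.0594 gf 45.0 F [-0.4 -0.2 -6.1] q [ 0.38  0.35 -0.16 -0.09 -1.31  1.27]
[ 0.048  0.781 -0.016] [-0.059  0.004 -0.224]
```

Call:
{"fn": "step_arm", "kwargs": {"motion": [[0.004, 0.06, 0, -0.005, 0, -0.018, 1], [0.012, 0.19, -0.004, -0.014, 0, -0.055, 1], [0.021, 0.34, -0.007, -0.026, 0, -0.098, 1], [0.031, 0.5, -0.01, -0.038, 0, -0.143, 1], [0.039, 0.63, -0.013, -0.048, 0.003, -0.18, 1], [0.045, 0.73, -0.015, -0.055, 0.004, -0.21, 1], [0.048, 0.781, -0.016, -0.059, 0.004, -0.224, 1], [0.048, 0.781, -0.016, -0.059, 0.004, -0.224, 1], [0.048, 0.781, -0.016, -0.059, 0.004, -0.224, 1], [0.048, 0.781, -0.016, -0.059, 0.004, -0.224, 1]]}}

```text
time: 11.55
ee_pos: [0.5563, -0.1921, 0.1614]
eef_rot: [3.084, 0.258, -0.402]
force: [-0.1, 1.5, -5.5]
gripper_width: 0.0599
gripper_force: 45.0
```

```bash
python3 go.py 555.2,-193.8,98,9.4,15; python3 - <<'E'
from h import *
im=env.read_camera("side"); cv2.imwrite("pics/side7.png",im[:,:,::-1])
cv2.imwrite("pics/c7.png",cv2.resize(im[100:200,280:380,::-1],None,fx=6,fy=6,interpolation=cv2.INTER_CUBIC))
o=env.get_obs();p=o["ee_pos"];a=np.radians(9.4)
f=lambda x,y,z:((proj("side",[p[0]+(x*np.cos(a)-y*np.sin(a))/1000,p[1]+(x*np.sin(a)+y*np.cos(a))/1000,p[2]-.036+z/1000])-[280,100])*6).round()
for q in((59,30,62),(-59,30,62),(59,30,0),(-59,30,0)):print(q,f(*q))
w=lambda x,y:((proj("side",[.5552+(x*np.cos(a)-y*np.sin(a))/1000,-.1938+(x*np.sin(a)+y*np.cos(a))/1000,.054])-[280,100])*6).round()
for q in((65.5,36.5),(-65.5,36.5),(65.5,-36.5),(-65.5,-36.5)):print("well",w(*q))
E
```

```text
t 11.55 at [ 556.3 -192.1  161.4] rot [ 9.6 14.9  0. ] w 0.0599 gf 45.0 F [-0.1  1.5 -5.5] q [ 0.02  0.41 -0.11  0.04 -1.31  1.7 ]
[0.05  0.005 0.205] [ 0.    -0.005  0.005]
(59, 30, 62) [150. 206.]
(-59, 30, 62) [400. 206.]
(59, 30, 0) [150. 318.]
(-59, 30, 0) [392. 318.]
well [139. 446.]
well [401. 445.]
well [137. 367.]
well [388. 366.]
```

View pics/c7.png

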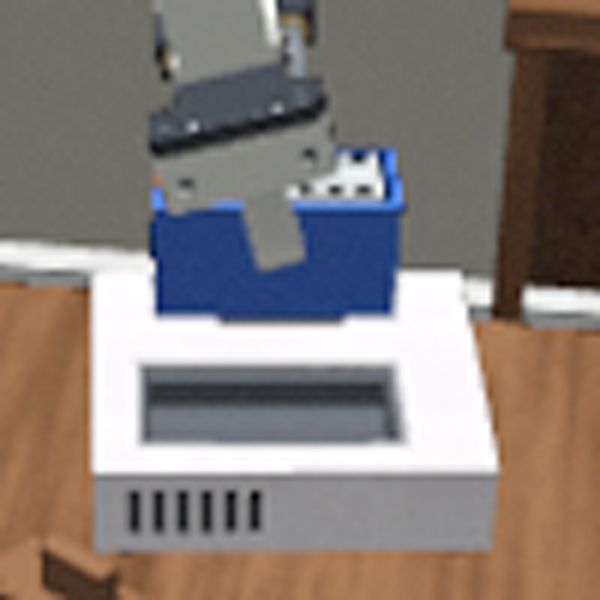

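c7 shows the carrier level above the well, with its corners (155..398, bottom row 316) within about 1 mm of prediction. The well, (140..403, 367..445), matches too. Descending.

Call:
{"fn": "step_arm", "kwargs": {"motion": [[0.01, 0.005, 0.03, 0, -0.005, 0, 1], [0.02, 0.005, 0.08, 0, -0.005, 0, 1], [0.035, 0.005, 0.14, 0, -0.005, 0, 1], [0.045, 0.005, 0.185, 0, -0.005, 0, 1], [0.05, 0.005, 0.205, 0, -0.005, 0, 1], [0.05, 0.005, 0.205, 0, -0.005, 0, 1], [0.05, 0.005, 0.205, 0, -0.005, 0, 1]]}}

```text
time: 12.3
ee_pos: [0.5557, -0.1951, 0.0988]
eef_rot: [3.083, 0.256, -0.405]
force: [0.3, 0.2, -5.2]
gripper_width: 0.0599
gripper_force: 45.0
```

```bash
python3 go.py 555.2,-193.8,98,9.4,15 555.2,-193.8,82,9.4,15 555.2,-193.8,67.5,9.4,15
```

```text
t 12.3 at [ 555.7 -195.1   98.8] rot [ 9.5 15.  -0. ] w 0.0599 gf 45.0 F [ 0.3  0.2 -5.2] q [ 0.02  0.47 -0.17  0.04 -1.19  1.7 ]
[-0.    -0.005  0.003] [ 0.002 -0.001  0.003]
[ 0.014 -0.005  0.054] [ 0.002 -0.001  0.003]
[ 0.026 -0.005  0.101] [ 0.002 -0.001  0.003]
```

Call:
{"fn": "step_arm", "kwargs": {"motion": [[0, -0.004, 0.003, 0, 0, 0.003, 1], [0.005, -0.004, 0.02, 0, 0, 0.003, 1], [0.01, -0.004, 0.037, 0, 0, 0.003, 1], [0.014, -0.004, 0.054, 0, 0, 0.003, 1], [0.018, -0.004, 0.07, 0, 0, 0.003, 1], [0.022, -0.004, 0.085, 0, 0, 0.003, 1], [0.025, -0.004, 0.095, 0, 0, 0.003, 1], [0.026, -0.004, 0.101, 0, 0, 0.003, 1], [0.026, -0.004, 0.101, 0, 0, 0.003, 1]]}}

```text
time: 13.2
ee_pos: [0.5546, -0.194, 0.0668]
eef_rot: [3.083, 0.253, -0.406]
force: [-0.4, 0.1, -3.9]
gripper_width: 0.0595
gripper_force: 45.0
```

```bash
python3 go.py 555.2,-193.8,66,9.4,15 555.2,-193.8,160,9.4,15
```

```text
t 13.2 at [ 554.6 -194.    66.8] rot [ 9.4 15.  -0. ] w 0.0595 gf 45.0 F [-0.4  0.1 -3.9] q [ 0.02  0.5  -0.2   0.04 -1.13  1.69]
[ 0.003 -0.     0.002] [ 0.  0. -0.]
[-0.079 -0.    -0.301] [ 0.  0. -0.]
```

Call:
{"fn": "step_arm", "kwargs": {"motion": [[0.001, 0, 0.004, 0, 0, 0, 1], [0.001, 0, 0.004, 0, 0, 0, 1], [0.001, 0, 0.004, 0, 0, 0, 0.14], [0.001, 0, 0.004, 0, 0, 0, 0.14], [0.001, 0, 0.004, 0, 0, 0, 0.14], [0.001, 0, 0.004, 0, 0, 0, 0.14], [-0.01, 0, -0.04, 0, 0, 0, 0.14], [-0.03, 0, -0.11, 0, 0, 0, 0.14], [-0.055, 0, -0.21, 0, 0, 0, 0.14], [-0.079, 0, -0.3, 0, 0, 0, 0.14], [-0.105, 0, -0.4, 0, 0, 0, 0.14], [-0.105, 0, -0.4, 0, 0, 0, 0.14], [-0.105, 0, -0.4, 0, 0, 0, 0.14]]}}

```text
time: 14.5
ee_pos: [0.5558, -0.1938, 0.1929]
eef_rot: [3.083, 0.253, -0.401]
force: [-0.1, 0.5, -1.1]
gripper_width: 0.0752
gripper_force: 0.0
```

```bash
python3 go.py 515,-298.5,190,9.4,0; python3 - <<'E'
from h import *
im=env.read_camera("side"); cv2.imwrite("pics/side8.png",im[:,:,::-1])
cv2.imwrite("pics/c8.png",cv2.resize(im[100:200,280:380,::-1],None,fx=6,fy=6,interpolation=cv2.INTER_CUBIC))
a=np.radians(9.4)
w=lambda x,y,z:((proj("side",[.5552+(x*np.cos(a)-y*np.sin(a))/1000,-.1938+(x*np.sin(a)+y*np.cos(a))/1000,z])-[280,100])*6).round()
for q in((59,30,.092),(-59,30,.092),(59,-30,.092),(-59,-30,.092)):print("rim",w(*q))
E
```

```text
t 14.5 at [ 555.8 -193.8  192.9] rot [ 9.4 14.8 -0. ] w 0.0752 gf 0.0 F [-0.1  0.5 -1.1] q [ 0.02  0.39 -0.07  0.04 -1.37  1.7 ]
[-0.182  0.322  0.059] [ 0.001  0.494 -0.   ]
rim [152. 375.]
rim [391. 374.]
rim [150. 311.]
rim [381. 310.]
```

View pics/c8.png

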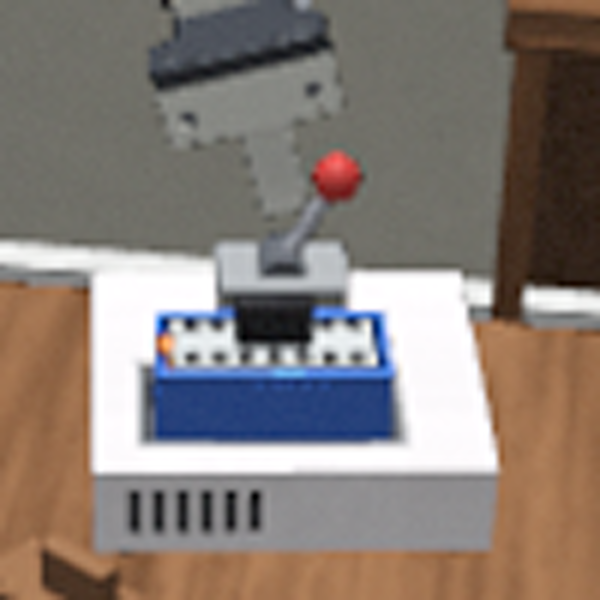

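c8 shows the carrier fully down (rim corners (155..388, 313..376) match the seated prediction), the block flush and the switch still off. Next I move in front of the lever with the fingers closed.

```bash
python3 go.py 499.5,-301.2,190,9.4,0
```

```text
t 14.55 at [ 555.3 -193.7  191.8] rot [ 9.4 14.9 -0. ] w 0.0752 gf 0.0 F [-0.5 -0.2 -0.1] q [ 0.02  0.39 -0.07  0.04 -1.37  1.7 ]
[-0.232  0.323  0.068] [ 0.     0.498 -0.   ]
```

Call:
{"fn": "step_arm", "kwargs": {"motion": [[-0.08, 0.1, 0.02, 0, 0.2, 0, 1], [-0.16, 0.22, 0.045, 0, 0.4, 0, 1], [-0.232, 0.323, 0.068, 0, 0.498, 0, 1], [-0.232, 0.323, 0.068, 0, 0.498, 0, 1], [-0.232, 0.323, 0.068, 0, 0.498, 0, 1], [-0.232, 0.323, 0.068, 0, 0.498, 0, 1]]}}

```text
time: 15.15
ee_pos: [0.4997, -0.3009, 0.189]
eef_rot: [3.131, 0.257, -0.003]
force: [0.5, -0.3, 0.6]
gripper_width: 0.033
gripper_force: 0.0
```

```bash
python3 go.py 499.5,-301.2,120,9.4,0 570,-289.6,120,9.4,0
```

```text
t 15.15 at [ 499.7 -300.9  189. ] rot [9.4 0.1 0. ] w 0.033 gf 0.0 F [ 0.5 -0.3  0.6] q [-0.21  0.24 -0.25  0.   -1.09  1.94]
[-0.     0.001  0.23 ] [-0.     0.004  0.   ]
[0.238 0.001 0.229] [-0.     0.004  0.   ]
```

Call:
{"fn": "step_arm", "kwargs": {"motion": [[0, 0, 0.08, 0, 0, 0, 1], [0, 0, 0.18, 0, 0, 0, 1], [0, 0, 0.23, 0, 0, 0, 1], [0, 0, 0.23, 0, 0, 0, 1], [0.03, 0, 0.23, 0, 0, 0, 1], [0.06, 0, 0.23, 0, 0, 0, 1], [0.09, 0, 0.23, 0, 0, 0, 1], [0.12, 0, 0.23, 0, 0, 0, 1], [0.15, 0, 0.23, 0, 0, 0, 1], [0.18, 0, 0.23, 0, 0, 0, 1], [0.205, 0, 0.23, 0, 0, 0, 1], [0.22, 0, 0.23, 0, 0, 0, 1], [0.22, 0, 0.23, 0, 0, 0, 1], [0.22, 0, 0.23, 0, 0, 0, 1]]}}

```text
time: 16.55
ee_pos: [0.5649, -0.2904, 0.1203]
eef_rot: [3.131, 0.257, -0.001]
force: [0.2, -0.6, 0.7]
gripper_width: 0.0008
gripper_force: 0.0
```

```bash
python3 - <<'E'
from h import *
im=env.read_camera("side");h=cv2.cvtColor(im,cv2.COLOR_RGB2HSV)
m=(((h[:,:,0]<6)|(h[:,:,0]>174))&(h[:,:,1]>150)).astype(np.uint8)*255
c=big(m,(300,105,350,145));print(cv2.minEnclosingCircle(c))
hx=lambda j:np.array([60*np.sin(j-.5),60*np.cos(j-.5)])
a=np.radians(9.4)
for j in(0,.8,.9,1):
    x,z=hx(j);print(j,proj("side",[(560.7+x*np.cos(a))/1000,(-291.1+x*np.sin(a))/1000,(76+z)/1000]))
E
python3 go.py
```

```text
((318.5, 129.5), 3.5356338024139404)
0 [336.09997872 130.38376348]
0.8 [321.31654921 129.06725088]
0.9 [319.49911097 129.65062041]
1 [317.75520154 130.38929727]
t 16.6 at [ 564.8 -290.5  120.5] rot [ 9.4  0.  -0. ] w 0.0006 gf 0.0 F [ 0.7 -0.6  0.2] q [-0.17  0.38 -0.22  0.   -0.98  1.9 ]
```

The ball stands at about 0.95 rad. I'll nudge it 1.5 mm further, back off, lift and check.

Call:
{"fn": "step_arm", "kwargs": {"motion": [[0.005, 0, 0, 0, 0, 0, 1], [0.005, 0, 0, 0, 0, 0, 1], [-0.05, 0, 0, 0, 0, 0, 1], [-0.15, 0, 0, 0, 0, 0, 1], [-0.2, 0, -0.1, 0, 0, 0, 1], [-0.2, 0, -0.2, 0, 0, 0, 1], [-0.2, 0, -0.3, 0, 0, 0, 1], [-0.2, 0, -0.3, 0, 0, 0, 1], [-0.2, 0, -0.3, 0, 0, 0, 1], [-0.2, 0, -0.3, 0, 0, 0, 1]]}}

```text
time: 17.6
ee_pos: [0.505, -0.3, 0.2096]
eef_rot: [-3.131, -0.257, 0.003]
force: [0.3, 0.6, -0.3]
gripper_width: 0.0003
gripper_force: 0.0
```

```bash
python3 - <<'E'
from h import *
im=env.read_camera("side");h=cv2.cvtColor(im,cv2.COLOR_RGB2HSV)
cv2.imwrite("pics/c9.png",cv2.resize(im[100:200,280:380,::-1],None,fx=6,fy=6,interpolation=cv2.INTER_CUBIC))
m=(((h[:,:,0]<6)|(h[:,:,0]>174))&(h[:,:,1]>150)).astype(np.uint8)*255
print(cv2.minEnclosingCircle(big(m,(300,105,350,145))))
E
python3 go.py
```

```text
((318.29998779296875, 129.0), 3.448293924331665)
t 17.65 at [ 505.  -300.   209.4] rot [9.4 0.1 0. ] w 0.0007 gf 0.0 F [-0.6  0.9  0.6] q [-0.2   0.23 -0.21  0.   -1.13  1.94]
```

View pics/c9.png

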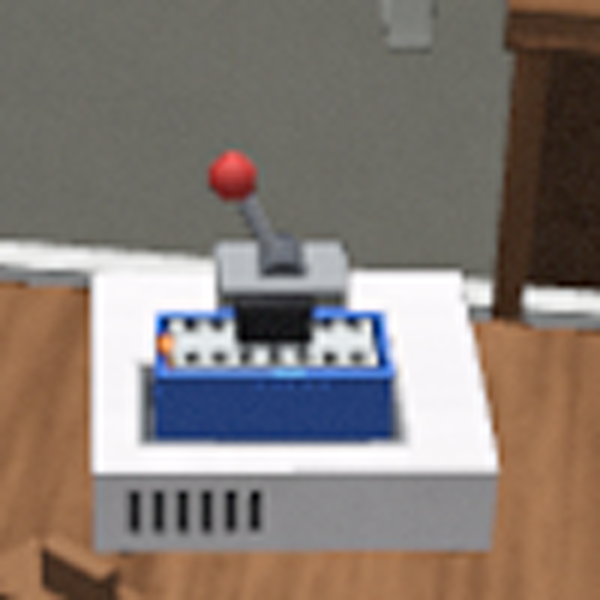

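c9 shows the ball at (232,175), mirrored to the other side. The carrier is seated and the gripper is clear, so I'm handing in.

```bash
python3 -c "
from plant import env
print(env.close_job())"
```

```text
the job is handed in; nothing more can be done
None
```

The job is handed in at about 17.7 s: the last pictures show the block home in the carrier, the carrier fully down in the well, and the switch thrown to about 0.95 rad; the hand-in gave no verdict.

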